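# Clamp a ring gauge with a bayonet-slot plunger

## Task

Clamp the ring gauge in its checking fixture: push the plunger's red-knobbed lever forward along its slot, so that the plunger pushes the ring gauge up against the two dowel pins, then push the lever over to the right (seen in the pushing direction) into the cross leg of the slot, fully to the end, so that it stays locked against the spring. Only push the knob, never take it between the fingers; let the plunger alone move the ring gauge (do not touch or lift it), and leave the plug gauge, the bushing and the gauge block beside the fixture where they are.

Things in the scene. Friction and masses are not known exactly. Their poses are not given: they have to be found in the camera images.
- fixture: Fixed checking fixture on a steel base plate 204 x 92 x 14 mm (x -99 to 105, y -46 to 46 mm). Origin on the surface plate; x = the direction in which the plunger clamps, y to the left of it, z up. Its round grey housing (diameter 38 mm, x -90 to -8 mm, axis 41 mm up) holds the plunger; the dark nest in front is 32 mm high, x 14 to 98 mm.
- corner (a point): Corner of the L-shaped slot in the housing, on its top at fixture x = -27 mm, 60 mm up. The straight leg, 28 mm long, runs from behind to here along the top; the cross leg runs from here down round the right side (fixture -y), 54 degrees long, 10 mm wide for the 7 mm pin. Short of the corner (over 2 mm) the pin cannot turn; in the cross leg it cannot go back.
- knob (a point): Centre of the red ball knob, diameter 16 mm, on the lever: a 7 mm steel pin standing radially out of the slot. It is 50 mm from the plunger axis. Start: lever upright, fixture x = -55 mm, knob 91 mm above the surface plate. At the corner: x = -27 mm. Turned home: x = -29, y = -41 mm, 70 mm up. Let go before it is turned, the lever springs back.
- plunger (a joint): Travel of plunger and lever forward along fixture x, in m: 0 at the start (rear), 0.028 at the slot's front end; locked it rests at about 0.026. A spring pushes it back with about 2 N at the start and, with the ring gauge against the pins, about 8 N at the front end.
- lever (a joint): Turn of the lever about the plunger axis, rad: 0 upright (all along the straight leg, where it can turn only a few hundredths), grows as it leans to the right (fixture -y); 0.95 at the end of the cross leg. It turns with slight friction (about 0.03 N m) and stays where it is left.
- ring: Steel ring gauge (loose), outer diameter 54 mm, 18 mm high, knurled rim, lying flat on the nest in front of the plunger; origin at the centre of its underside, 32 mm above the surface plate.
- seat (a point): Point on the nest's top, 32 mm up at fixture x = 55 mm, y = 0, where the ring gauge's underside centre lies when it is against both dowel pins.
- dowel_pins: The two steel dowel pins in the nest, diameter 10 mm, at fixture x = 81 mm, y = -18 and +18 mm, tops 54 mm up; the frame is the fixture's, its origin is the fixture's origin.
- plug_gauge: Double-ended plug gauge lying beside the fixture, diameter 21 mm, 118 mm long along its y; origin under its middle. A bystander.
- bushing: Turned brass-coloured bushing, diameter 31 mm, 22 mm high, standing beside the fixture; origin at the centre of its underside. A bystander.
- gauge_block: Steel gauge block 30 x 9 x 25 mm standing beside the fixture; origin at the centre of its underside. A bystander.
There are look-alikes about, which are no part of the job. Of the things that look like the ring, the largest one is meant.

How it is judged:
By the outcome, as a careful person would: the job done as asked, in the order asked, and still so for the second after the job is handed in, with the robot touching nothing.
It also fails if it takes over 35 s, if anything falls off the work surface, if the arm or the gripper's body presses on something with over 40 N, if the wrist force passes 120 N, or if a joint passes its speed limit or range.

## Robot

A 6-joint arm with a two-finger parallel gripper is mounted at the origin on a cart in front of the work surface, level with it; the furniture and walls round the work are solid. World frame = base frame: x ahead of the robot, y to its left, z up, the work surface at z = 0. Lengths are in m, angles in rad, forces in N, time in s.
With the tool pointing down it reaches from about 0.375 to 0.975 m from the base axis. Payload 3.8 kg.
Tool frame: the origin (TCP) lies midway between the tips of the shut fingers; the grasp point (between the pads) lies 19 mm behind it (r.hold_point_z is the distance from the TCP to the grasp point, in m); z points along the fingers, y is the line along which they close (so a half turn about z gives the same grasp; the last joint's range is limited). The gripper opens to 85 mm and grips with 20 to 120 N. Pads are 22 mm wide; open, the fingers measure 114 mm over their backs; the gripper's body (76 mm by 85 mm) begins 54 mm behind the grasp point. The pads swing forward as they close: fully open they stand 13 mm farther back than shut.
Start: joints at [-0.788, 0.264, 1.604, -0, 1.274, -0.037], TCP at [0.493, -0.461, 0.231] pointing down, gripper open.
Joint ranges: [-2.63, 2.63], [-0.94, 2.18], [0.31, 2.57], [-1.31, 4.45], [0, 2.66], [-2.55, 2.55]. Speed limits (rad/s): [2.57, 2.57, 3.14, 3.14, 3.14, 3.14].

## Interface

Orientations are given as a rotation vector (axis times angle).
In Python, from station import r gives the robot as it stands. Calls block until the motion is done:
- r.movep(position, orientation): joint-space move of the TCP to a pose.
- r.move_l(position, ori=None, rate=0.15, threshold=None): straight line of the TCP; ori=None keeps the orientation; rate is the mean speed in m/s. With threshold (N) it stops when the force on the tool has changed by that much, and returns True; else False.
- r.goto_joints(angles): joint-space move.
- r.gripper_to(opening): finger opening in m; the grip force is fixed at half the most; returns when the fingers have stopped.
- r.wait(seconds).
- r.inverse_kinematics(position, orientation): joint angles nearest the present ones, or None.
- r.camera(name): name is "side" or "top"; returns a dict with "pixels" (420x560x3 uint8, red, green, blue), "z_map" (420x560 float32, m along the optical axis (not along the pixel's ray), 0 where there is no reading), "mtx" (3x3 intrinsics, pixels), "T" (4x4, takes a point from camera to world coordinates). Camera axes: x right, y down, z forward; pixel columns grow to the right and rows downward; lengths in m; the calibration is good to about 2 mm. A picture is of the moment at which its call begins.
A pose or a line that the arm cannot do raises r.MotionError and nothing moves.
- r.close_job(): hands the job in; it is judged then, once.
Trained networks look in the newest picture that a camera, given by its name, has taken for a name from the list of things; names that differ only in an ending like _2 or _b are one class to them, and where a whole thing is asked for, a point or a joint stands for the part that bears it (a point fixed in the world has none). Each returns a list of dicts, best first, with "score" (0 to 1); they miss things now and then, are a little off and sometimes report something else, mostly with a low value. They report only what shows in the picture. A call takes as long as a camera call. They do not tell look-alikes from the thing itself.
- r.trace(thing, camera): "mask" (420x560 bool, what is visible of it) and "bbox" ([left, top, right, bottom] in pixels, round what is visible of it).
- r.tip_of(thing, camera): "position" ([column, row] in pixels: a listed point, or the origin of a listed thing).
Readings, each from a call of its own:
- r.current_time(): time.
- r.current_joint_pos(): joint angles.
- r.current_joint_vel(): joint speeds.
- r.current_tau(): joint torques, N m.
- r.current_tcp_pos(): TCP position.
- r.current_ee_rot(): TCP orientation.
- r.current_contact_force(): force on the tool from outside, world axes, zero at the start.
- r.current_wrist_torque(): the same for the moment, N m.
- r.current_gripper_width(): finger opening in m.
- r.current_grip_force(): force on a finger pad.
Only numpy, scipy, OpenCV 4.12 (cv2) and the standard library are available. Lean on these libraries where they do the work, as an engineer would, in place of code of your own. Each camera call takes 0.05 s, during which the arm holds its last target. There are 200 camera calls.

## Working session

There is one attempt and no reset: what is moved stays moved. The work goes in short steps, each a Python script; the robot and the scene stay as the last script left them, time stands still between calls to the robot, and variables do not carry over. Pictures are saved under pics/ and viewed, at most 10 in all, crops included, and the job is handed in when it is done.

```bash
mkdir -p pics
cat > h.py <<'E'
import numpy as np, cv2
from station import r
def save(c,n): cv2.imwrite('pics/'+n,c["pixels"][:,:,::-1])
def P(c,u,v,z=None):
    u0,v0=int(round(u)),int(round(v))
    if z is None:
        w=c["z_map"][max(v0-1,0):v0+2,max(u0-1,0):u0+2]; w=w[w>0]; z=np.median(w)
    K=c["mtx"]; p=np.array([(u-K[0,2])/K[0,0]*z,(v-K[1,2])/K[1,1]*z,z,1]); return (c["T"]@p)[:3]
def ray(c,u,v):
    K=c["mtx"]; d=c["T"][:3,:3]@np.array([(u-K[0,2])/K[0,0],(v-K[1,2])/K[1,1],1]); return c["T"][:3,3],d/np.linalg.norm(d)
def tri(rs):
    A=np.zeros((3,3));b=np.zeros(3)
    for o,d in rs: M=np.eye(3)-np.outer(d,d);A+=M;b+=M@o
    return np.linalg.solve(A,b)
def pix(c,p):
    q=np.linalg.inv(c["T"])@np.r_[p,1]; q=c["mtx"]@q[:3]; return q[:2]/q[2]
E
python3 - <<'E'
from h import *
np.set_printoptions(precision=4,suppress=True)
ims=[]
for n in("side","top"):
    c=r.camera(n); save(c,n+'0.png'); print(n,c["T"][:3,3],c["T"][:3,2])
    for t in("fixture","corner","knob","ring","seat","dowel_pins","plug_gauge","bushing","gauge_block"):
        for d in r.tip_of(t,n)[:3]:
            u,v=d["position"]
            try: p=P(c,u,v)
            except Exception: p=None
            print(t,round(d["score"],2),np.round([u,v],1),p)
    for t in ("knob","ring"):
        for d in r.trace(t,n)[:4]:
            print('trace',t,round(d["score"],2),d["bbox"],d["mask"].sum())
print(r.current_time(),r.current_ee_rot(),r.current_gripper_width())
E
```

```text
side [ 1.0188 -0.2905  0.7663] [-0.4938  0.3874 -0.7785]
corner 0.94 [258.  197.7] [0.5378 0.0538 0.0521]
corner 0.36 [272.9 234.6] [0.6051 0.0344 0.03  ]
knob 0.67 [250.7 176. ] [0.5199 0.0529 0.0949]
ring 0.69 [166.5 234.1] [ 0.4663 -0.102  -0.002 ]
ring 0.67 [277.  237.7] [0.6251 0.0274 0.0491]
ring 0.52 [190.3 264.7] [ 0.7153 -0.1699  0.2708]
seat 0.76 [281.  239.7] [0.6327 0.0299 0.0495]
plug_gauge 0.93 [300.4 199.4] [0.563  0.1334 0.0111]
plug_gauge 0.62 [257.4 197.2] [0.5347 0.0548 0.0499]
bushing 0.72 [230.7 275.4] [ 0.6192 -0.0665  0.0164]
bushing 0.55 [219.2 246.9] [ 0.56   -0.0489  0.0163]
gauge_block 0.61 [221.3 246.6] [ 0.5651 -0.0475  0.0219]
trace knob 0.61 [246.8, 174.0, 255.0, 190.7] 79
trace ring 0.96 [262.6, 219.9, 292.6, 249.7] 598
trace ring 0.93 [155.1, 224.2, 179.7, 246.2] 404
trace ring 0.55 [189.1, 251.2, 199.5, 262.8] 130
top [0.4279 0.0167 0.9351] [ 0.1676  0.0217 -0.9856]
fixture 0.69 [281.8 221.8] [0.5613 0.0402 0.0597]
fixture 0.16 [225.3 225.9] [0.5622 0.1405 0.0173]
corner 0.65 [276.2 233.8] [0.5425 0.0501 0.0501]
knob 0.55 [270.9 243.8] [0.5204 0.0569 0.0985]
ring 0.85 [284.6 194.1] [0.6141 0.0354 0.0326]
ring 0.73 [360.9 234. ] [ 0.5461 -0.098   0.0012]
ring 0.57 [364.  281.2] [ 0.4632 -0.1005  0.0003]
seat 0.64 [286.7 189.5] [0.6221 0.0316 0.0332]
seat 0.45 [274.7 231.7] [0.5458 0.0525 0.0527]
plug_gauge 0.79 [231.1 227. ] [0.5624 0.1323 0.0012]
bushing 0.73 [338.6 197.5] [ 0.6127 -0.0607  0.0008]
gauge_block 0.65 [274.3 235.8] [0.539  0.0533 0.0514]
gauge_block 0.41 [331.4 230.1] [ 0.5508 -0.0446  0.0244]
trace knob 0.56 [245.0, 160.6, 317.2, 282.5] 5383
trace knob 0.39 [269.7, 241.5, 274.1, 252.0] 66
trace ring 0.75 [352.1, 267.9, 377.4, 290.2] 352
trace ring 0.69 [244.0, 160.4, 314.7, 278.9] 5240
trace ring 0.58 [351.4, 223.3, 375.9, 249.2] 379
trace ring 0.57 [270.4, 178.3, 301.0, 209.6] 579
1.2 [2.8813 1.252  0.0001] 0.08537944498323204
```

Run:
```python
import cv2,numpy as np
a=cv2.imread('pics/side0.png');b=cv2.imread('pics/top0.png')
A=cv2.resize(a[140:300,130:340],None,fx=2.6,fy=2.6,interpolation=3)
B=cv2.resize(b[140:300,210:400],None,fx=3.2,fy=3.2,interpolation=3)
cv2.imwrite('pics/cropside.png',A);cv2.imwrite('pics/croptop.png',B)
```

```text
(no output)
```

View pics/cropside.png

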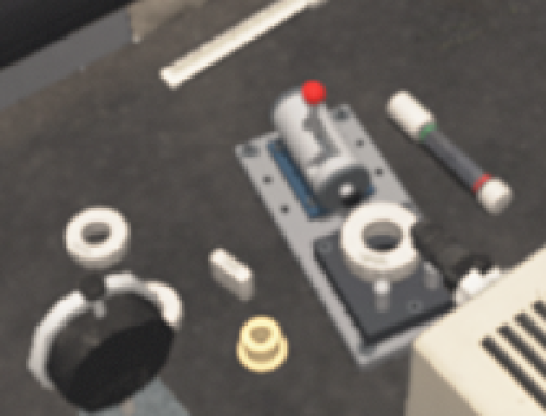

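View pics/croptop.png

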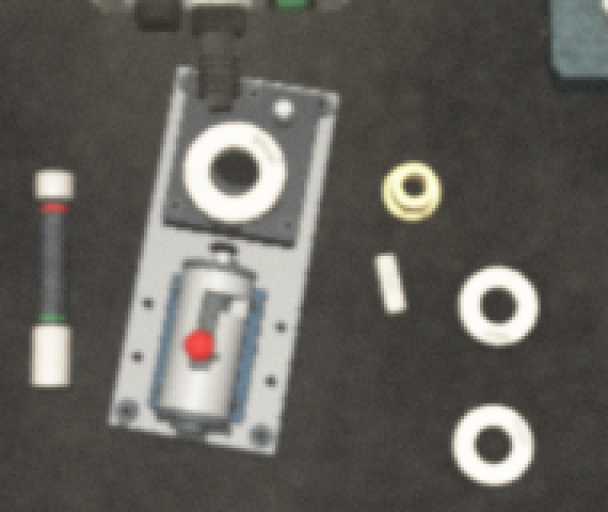

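View pics/side0.png

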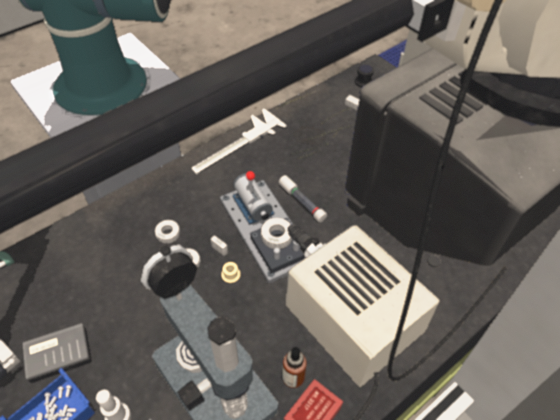

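The side view shows the fixture with the red knob at about (251,176) and its ring at (277,237). The other ring-like things are a ring at (167,234) on the table and the bezel of a dial indicator at (172,270). The top view shows two loose rings at (361,234) and (364,281). The ring meant is the one at (285,194) in the top view: it is the largest, lies on the nest in front of the plunger, and the enlarged crop confirms it. Next I'll fit the fixture frame and check for obstacles.

Run:
```python
from h import *
np.set_printoptions(precision=4,suppress=True)
rs=[];C={};pts=[]
for n in("side","top"):
    c=r.camera(n);C[n]=c
    im=c["pixels"].astype(int);m=(im[...,0]>150)&(im[...,1]<70)&(im[...,2]<70)
    k=r.tip_of("knob",n)[0]["position"]
    v,u=np.nonzero(m); s=np.hypot(u-k[0],v-k[1])<12; u,v=u[s],v[s]
    print(n,len(u),u.mean(),v.mean(),u.min(),u.max(),v.min(),v.max()); rs.append(ray(c,u.mean(),v.mean()))
    z=c["z_map"];V,U=np.mgrid[:420,:560];K=c["mtx"]
    X=np.stack([(U-K[0,2])/K[0,0]*z,(V-K[1,2])/K[1,1]*z,z],-1)@c["T"][:3,:3].T+c["T"][:3,3]
    X[z==0]=np.nan; pts.append(X)
    q=X.reshape(-1,3); q=q[(q[:,2]>.008)&(q[:,2]<.02)&(q[:,0]>.4)&(q[:,0]<.72)&(q[:,1]>-.03)&(q[:,1]<.11)]
    q=q[~np.isnan(q[:,0])]
    print('plate',len(q),cv2.minAreaRect((q[:,:2]*1000).astype(np.float32)))
print('knob',tri(rs))
print('ring',tri([ray(C[n],*r.tip_of("ring",n)[i]["position"]) for n,i in(("side",1),("top",0))]), 'seat',tri([ray(C[n],*r.tip_of("seat",n)[0]["position"]) for n in C]),'corner',tri([ray(C[n],*r.tip_of("corner",n)[0]["position"]) for n in C]))
for X in pts[::-1]:
    q=X.reshape(-1,3);q=q[~np.isnan(q[:,0])]
    print('hmap cm, rows x .30... step .04, cols y .3 .. -.3')
    for x in np.arange(.2,.86,.04):
        print('%.2f'%x,*['%3d'%(100*s.max()) if len(s:=q[(abs(q[:,0]-x)<.02)&(abs(q[:,1]-y)<.02)][:,2]) else ' --' for y in np.arange(.32,-.37,-.04)])
save(C["top"],'top1.png')
```

```text
side 55 250.29090909090908 174.85454545454544 247 254 171 179
plate 1694 ((598.308837890625, 37.04787063598633), (92.58235931396484, 259.2354736328125), 78.75960540771484)
top 8 272.5 250.5 271 274 250 251
plate 2415 ((590.78369140625, 40.50006866455078), (252.30023193359375, 137.04705810546875), 0.2734977602958679)
knob [0.5115 0.0562 0.0879]
ring [ 0.4613 -0.1008 -0.0172] seat [0.6238 0.036  0.0342] corner [0.5424 0.0482 0.0575]
hmap cm, rows x .30... step .04, cols y .3 .. -.3
0.20 -86 -85 -85 -85 -86 -86 -86 -86 -86 -86 -86 -85 -86 -86 -85 -86 -85 -86
0.24  --  --  --  --  --  --  --  --  --  --  --  --  --  --  --  --  --  --
0.28  --  --  --  --  --  --  --  --  --  --  --  --  --  --  --  --  --  --
0.32   0   0   1   1   0   0   0   0   0   0   0   0   0   0   0   0   0   1
0.36   0   0   1   1   1   1   1   1   0   0   0   0   0   0   0   0   1   1
0.40   0   0   0   0   0   0   0   0   0   0   0   0   0   0   0   0   0   0
0.44   0   0   0   0   0   0   0   0   0   0   1   1   0   0   0   0   0   0
0.48   0   0   0   0   0   1   6   6   1   0   1   1   0   0   0   0   0   0
[... 1352 characters left out ...]
  0   0
0.52   0   0   0   0   2   2   5   9   1   2   1  --   0   0   0   0   2   2
0.56  --   0   0   0   1   1   5   6   3   2   1   0   0   0   0   1   2   2
0.60  27  27  27  27   2   2   5   5   5   2   2   0  --   0   0   0   2   4
0.64  27  27  27  27   1   2   0   9   5   1   2   0  --   0   0   0   0   4
0.68  27  27  27  27   0   0  --  11   3   1   0   0  28  30  26   0   8   4
0.72  27  27  35  27  44  11  11  11  11  11   0   0  28  31   3   0   8  --
0.76  27  27  38  37  44  50  50  54  54  54  54  54  54  54  54  54  53  --
0.80  25  25  40  50  50  53  54  54  53  53  53  53  53  53  53  53  53  --
0.84  23  23  44  51  50  11  54  48  11  11   7   6  20  28  18  --  --  --
```

View pics/top0.png

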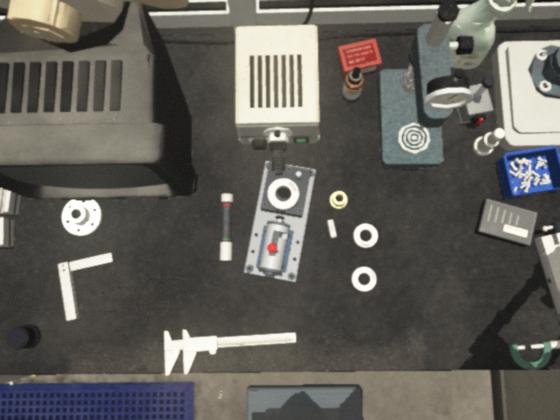

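The top view shows a clear approach behind and left of the knob. The indicator stalk overhangs only the far end of the nest, at about x = 0.66, z = 0.09–0.12. Next I'll refine the knob position and fixture yaw.

Run:
```python
from h import *
np.set_printoptions(precision=4,suppress=True)
rs=[];C={}
for n in("side","top"):
    c=r.camera(n);C[n]=c
    im=c["pixels"].astype(int);m=((im[...,0]-im[...,1:].max(-1))>50)
    k={"side":(250.5,176),"top":(272.5,248)}[n]
    V,U=np.nonzero(m); s=np.hypot(U-k[0],V-k[1])<9; u,v=U[s],V[s]
    uc,vc=(u.min()+u.max())/2,(v.min()+v.max())/2
    print(n,len(u),u.mean(),v.mean(),u.min(),u.max(),v.min(),v.max()); rs.append(ray(c,u.mean(),v.mean()))
k=tri(rs);print('knob',k)
c=C["top"]
def plane(u,v,z):
    o,d=ray(c,u,v); return (o+d*(z-o[2])/d[2])[:2]
q=np.array([plane(*p,.014) for p in[(266.25,160.9),(315.6,169.7),(295.9,281.25),(244.4,271.9)]])
print(q,[np.linalg.norm(q[i]-q[i-1]) for i in range(4)])
f=(q[0]+q[1]-q[2]-q[3])/2; print('yaw ends',np.arctan2(f[1],f[0]),'sides',[np.arctan2(*(a-b)[::-1]) for a,b in((q[0],q[3]),(q[1],q[2]))],'centre',q.mean(0))
# depth based: points above the plate on the top view, segmented by height
z=c["z_map"];V,U=np.mgrid[:420,:560];K=c["mtx"]
X=np.stack([(U-K[0,2])/K[0,0]*z,(V-K[1,2])/K[1,1]*z,z],-1)@c["T"][:3,:3].T+c["T"][:3,3]
w=((X[...,2]>.007)&(X[...,2]<.05)).astype(np.uint8); nl,L=cv2.connectedComponents(w[:, :],connectivity=4)
l=L[240,255]; 
for l in {L[265,262],L[260,290],L[215,312]}-{0}:
    p=X[L==l];p=p[(p[:,2]<.02)]; print('depth plate',len(p),cv2.minAreaRect((p[:,:2]*1000).astype(np.float32)))
# ring top (z 0.05) centre from both views' masks
for n,i in(("side",0),("top",3)):
    t=[d for d in r.trace("ring",n)if 400<d["mask"].sum()<800]
    for d in t:
        v,u=np.nonzero(d["mask"]); o,dd=ray(C[n],(u.min()+u.max())/2,(v.min()+v.max())/2); print(n,(o+dd*(.046-o[2])/dd[2]))
print(r.current_time(),r.current_contact_force())
```

```text
side 73 249.95890410958904 175.013698630137 246 254 171 180
top 81 271.81481481481484 247.4814814814815 267 276 243 252
knob [0.515  0.0554 0.0916]
[[ 0.6793  0.0679]
 [ 0.6614 -0.0201]
 [ 0.4642  0.0183]
 [ 0.4815  0.1073]] [np.float64(0.20164336919453507), np.float64(0.08988908038483018), np.float64(0.20087827600269512), np.float64(0.09066687161473641)]
yaw ends -0.1945385698437776 sides [np.float64(-0.19647095966937542), np.float64(-0.19259882003789838)] centre [0.5716 0.0434]
depth plate 2393 ((572.524169921875, 44.020050048828125), (92.17741394042969, 204.73321533203125), 78.84286499023438)
side [0.6132 0.0315 0.046 ]
top [0.6124 0.0379 0.046 ]
1.9 [-0.0833 -1.5583 -0.4596]
```

```bash
cat >> h.py <<'E'
from scipy.spatial.transform import Rotation as R
yaw=-0.195; O=np.array([0.5691,0.0445,0]); F=R.from_euler('z',yaw)
fx,fy,fz=F.as_matrix().T
a=np.radians(40); n=F.apply([np.cos(a),-np.sin(a),0])
def ori(s=-1): # tool x = s*n, z down
    x=s*n; z=np.array([0,0,-1.]); return R.from_matrix(np.c_[x,np.cross(z,x),z]).as_rotvec()
def f2w(p): return O+F.apply(p)
E
python3 - <<'E'
from h import *
np.set_printoptions(precision=4,suppress=True)
k=f2w([-.055,0,.091]); s=k-n*.019-fx*.012
p=s.copy();p[2]=.084
up=s.copy();up[2]=.16
for sg in(1,-1): print(sg,r.inverse_kinematics(up,ori(sg)))
q=[r.inverse_kinematics(up,ori(sg)) for sg in(1,-1)]
sg=min((i for i in(0,1) if q[i] is not None),key=lambda i:abs(q[i][5])); sg=(1,-1)[sg]; print('sign',sg,k,s)
r.gripper_to(0.0); r.movep(up,ori(sg)); r.move_l(p,rate=.1)
print(r.current_time(),r.current_tcp_pos(),r.current_contact_force(),r.current_gripper_width())
hit=r.move_l(p+fx*.020,rate=.02,threshold=2.0)
t=np.array(r.current_tcp_pos());print(hit,r.current_time(),'advance',(t-p)@fx,r.current_contact_force())
c=r.camera("side");save(c,'c1.png');c2=r.camera("top");save(c2,'c2.png')
A=cv2.resize(c["pixels"][130:270,180:330,::-1],(500,467),interpolation=3);cv2.imwrite('pics/c1z.png',A)
E
```

```text
1 None
-1 [ 0.0959 -0.0174  2.0549 -0.      1.1041 -0.5818]
sign -1 [0.5151 0.0552 0.091 ] [0.4915 0.0723 0.091 ]
5.5167 [0.4921 0.0723 0.0845] [-0.019  -0.3802  0.5995] -7.328958386282351e-05
True 6.175 advance 0.01177380021280205 [-1.0372  1.0164  0.2724]
```

View pics/c1z.png

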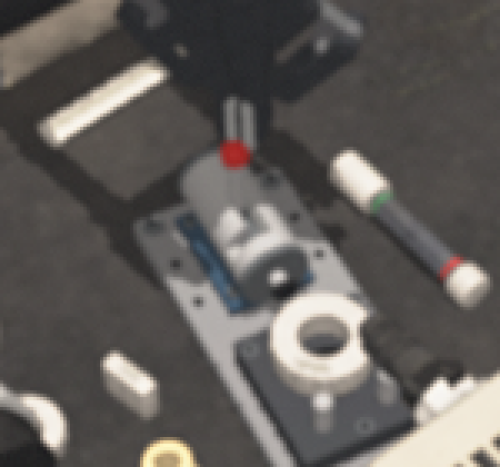

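The picture shows the shut fingertips just behind and left of the knob, at crop (235,150), in contact where I predicted. Next I push forward to the corner.

Run:
```python
from h import *
np.set_printoptions(precision=4,suppress=True)
t0=np.array(r.current_tcp_pos())
for d in(.020,.0275,.0290):
    hit=r.move_l(t0+fx*d,rate=.03,threshold=20)
    t=np.array(r.current_tcp_pos());f=F.inv().apply(r.current_contact_force())
    print(d,hit,r.current_time(),F.inv().apply(t-t0),'force(fix)',f)
np.save('t0.npy',t0)
rs=[]
for nm in("side","top"):
    c=r.camera(nm);save(c,'d_'+nm+'.png')
    k=pix(c,f2w([-.027,0,.091]));im=c["pixels"].astype(int);m=((im[...,0]-im[...,1:].max(-1))>50)
    V,U=np.nonzero(m); s=np.hypot(U-k[0],V-k[1])<12; print(nm,s.sum(),k,U[s].mean(),V[s].mean()); rs.append(ray(c,U[s].mean(),V[s].mean()))
print('knob fix',F.inv().apply(tri(rs)-O))
```

```text
0.02 False 7.0917 [ 0.02   -0.0001 -0.0003] force(fix) [-3.8011 -0.0684  0.601 ]
0.0275 False 7.4917 [ 0.0265 -0.0001 -0.0003] force(fix) [-6.303   1.2167  1.6862]
0.029 False 7.7417 [ 0.0276 -0.0001 -0.0004] force(fix) [-7.0363  0.9588  1.8569]
side 64 [257.2381 186.0777] 256.125 186.03125
top 0 [275.4303 230.4877] nan nan
knob fix [nan nan nan]<stdin>:13: RuntimeWarning: Mean of empty slice.
  ret = ret.dtype.type(ret / rcount)
```

Run:
```python
from h import *
np.set_printoptions(precision=4,suppress=True)
t0=np.load('t0.npy')
def rep(l,hit):
    t=np.array(r.current_tcp_pos());print(l,hit,round(r.current_time(),2),F.inv().apply(t-t0),'F',F.inv().apply(r.current_contact_force()))
hit=r.move_l(t0+fx*.0305,rate=.02,threshold=20);rep('fwd',hit)
for th in(.1,.25,.4,.55,.7,.85):
    tgt=t0+fx*.0305-fy*.05*np.sin(th)+fz*(.05*(np.cos(th)-1)+.004*th/.95)
    hit=r.move_l(tgt,rate=.03,threshold=20);rep(th,hit)
    if hit:break
rs=[]
c=r.camera("side");save(c,'e.png')
A=cv2.resize(c["pixels"][130:270,180:330,::-1],(500,467),interpolation=3);cv2.imwrite('pics/ez.png',A)
```

```text
fwd False 8.09 [ 0.0289 -0.0001 -0.0005] F [-7.3346  0.9545  2.766 ]
0.1 False 8.41 [ 0.0292 -0.0053 -0.0003] F [-6.6983  1.0658  1.33  ]
0.25 False 8.81 [ 0.0304 -0.0124 -0.0007] F [-2.5748  0.9268 -0.769 ]
0.4 False 9.2 [ 0.0313 -0.0196 -0.002 ] F [-0.9808  0.6934 -1.3106]
0.55 False 9.59 [ 0.0312 -0.0265 -0.0047] F [-1.0881  0.4993  0.1466]
0.7 False 9.98 [ 0.0306 -0.0326 -0.0089] F [0.2158 0.1553 0.364 ]
0.85 False 10.37 [ 0.0303 -0.0374 -0.0134] F [-1.4841  3.4601  1.429 ]
```

View pics/ez.png

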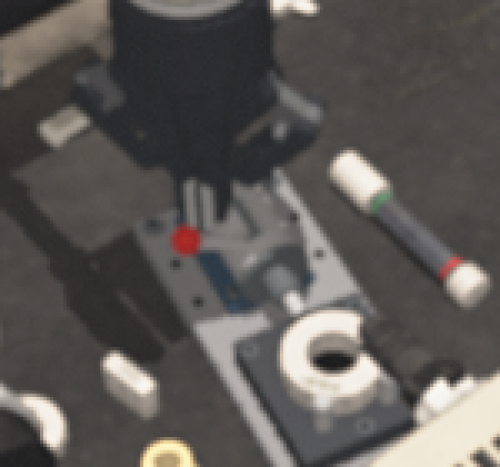

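The picture shows the knob turned well to the right, at crop (186,240), with the plunger out and the ring against the pins. Next I press on to the end stop, back off and check.

Run:
```python
from h import *
np.set_printoptions(precision=4,suppress=True)
t0=np.load('t0.npy')
def rep(l,hit):
    t=np.array(r.current_tcp_pos());print(l,hit,round(r.current_time(),2),F.inv().apply(t-t0),'F',F.inv().apply(r.current_contact_force()))
for th in(.95,1.02,1.1):
    tgt=t0+fx*.0305-fy*.05*np.sin(th)+fz*(.05*(np.cos(min(th,.95))-1)+.004)
    hit=r.move_l(tgt,rate=.02,threshold=10);rep(th,hit)
    if hit:break
r.wait(.2);rep('hold',0)
t=np.array(r.current_tcp_pos())
t=t-n*.02+fz*.002; r.move_l(t,rate=.08); rep('back',0)
t=t-n*.01+fz*.12; r.move_l(t,rate=.2)
r.movep(f2w([-.11,.14,.30]),r.current_ee_rot()); rep('away',0)
rs=[]
for nm in("side","top"):
    c=r.camera(nm);save(c,'f_'+nm+'.png')
    k=pix(c,f2w([-.029,-.041,.070]));im=c["pixels"].astype(int);m=((im[...,0]-im[...,1:].max(-1))>50)
    V,U=np.nonzero(m); s=np.hypot(U-k[0],V-k[1])<12; print(nm,s.sum(),k,U[s].mean(),V[s].mean())
    if s.sum(): rs.append(ray(c,U[s].mean(),V[s].mean()))
    for p in((.055,0,.05),):
        print('seat px',pix(c,f2w(p)),[ (d["bbox"],round(d["score"],2)) for d in r.trace("ring",nm)[:3]])
    cv2.imwrite(f'pics/f{nm}z.png',cv2.resize(c["pixels"][140:300,210:350,::-1],(490,560),interpolation=3))
if len(rs)==2: print('knob fix',F.inv().apply(tri(rs)-O))
```

```text
0.95 True 10.65 [ 0.0296 -0.0377 -0.0149] F [-3.3862  4.2067  3.9277]
hold 0 10.85 [ 0.0296 -0.0376 -0.0151] F [-3.3084  2.818   5.3135]
back 0 11.26 [ 0.0138 -0.0246 -0.0132] F [-0.6526  0.2787 -0.1768]
away 0 12.78 [-0.04    0.127   0.2147] F [0.4249 0.2028 0.501 ]
side 71 [235.7095 201.5082] 235.5211267605634 201.11267605633802
seat px [279.2337 234.6392] [([156.5, 221.3, 182.4, 246.0], 0.95), ([262.1, 222.4, 296.6, 254.8], 0.89)]
top 77 [300.2527 237.7944] 299.6753246753247 237.96103896103895
seat px [285.2145 186.8778] [([269.0, 169.8, 301.3, 203.1], 0.9), ([352.9, 223.2, 376.0, 251.2], 0.84), ([349.3, 267.8, 378.0, 293.6], 0.69)]
knob fix [-0.0296 -0.0406  0.0703]
```

View pics/fsidez.png

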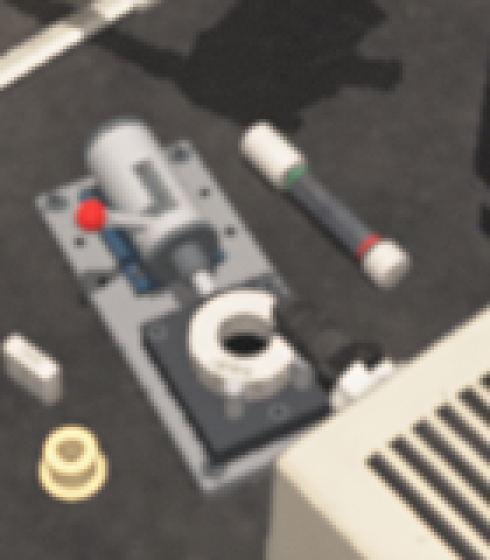

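View pics/ftopz.png

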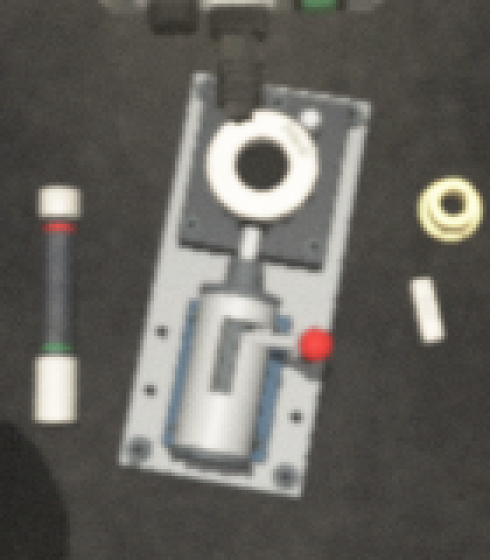

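The knob triangulates to (-29.6, -40.6, 70.3) mm, which is home. The ring is against the pins and the bystanders are unmoved. One gentle guarded press on top of the knob will confirm the lever is fully at the end.

Run:
```python
from h import *
np.set_printoptions(precision=4,suppress=True)
p=f2w([-.029,-.041,.12]); o=r.current_ee_rot()
r.movep(p,o); print(r.current_time())
q=p.copy(); q[2]=.088; r.move_l(q,rate=.1)
q[2]=.070
for th in(2.5,7):
    hit=r.move_l(q,rate=.015,threshold=th); print(hit,r.current_time(),r.current_tcp_pos()[2],F.inv().apply(r.current_contact_force()))
r.move_l(p,rate=.1); r.movep(f2w([-.11,.14,.30]),o)
rs=[]
for nm in("side","top"):
    c=r.camera(nm);k=pix(c,f2w([-.029,-.041,.070]));im=c["pixels"].astype(int);m=((im[...,0]-im[...,1:].max(-1))>50)
    V,U=np.nonzero(m); s=np.hypot(U-k[0],V-k[1])<12; rs.append(ray(c,U[s].mean(),V[s].mean()))
    print([d["bbox"] for d in r.trace("ring",nm)[:2]])
print('knob fix',F.inv().apply(tri(rs)-O),r.current_time())
```

```text
14.025
True 15.2417 0.07750856762377843 [ 0.0919 -0.4857  3.8636]
True 15.4833 0.07740015233762504 [-2.362  -0.8062  6.3327]
[[264.0, 224.6, 296.2, 250.3], [155.3, 224.2, 178.1, 243.9]]
[[352.2, 222.8, 377.1, 249.3], [269.7, 169.2, 300.9, 203.1]]
knob fix [-0.0296 -0.0406  0.0703] 17.3083
```

The knob top stayed at z = 77.5 mm under the press and did not give, so the lever is at its end stop. Handing in.

```bash
python3 -c "
from station import r
print(r.close_job())"
```

```text
the job is handed in; nothing more can be done
None
```

The ring gauge is clamped against both dowel pins, with the lever locked at the end of the cross leg, the bystanders where they were, and the job handed in at about 17 s; no verdict came back.

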